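# Reload the label printer and latch its lid

### The arm

A 6-joint arm with a two-finger parallel gripper is mounted at the origin on a cart in front of the work surface, level with it; the furniture and walls round the work are solid. World frame = base frame: x ahead of the robot, y to its left, z up, the work surface at z = 0. Lengths are in mm, angles in rad, forces in N, time in s.
With the tool pointing down it reaches from about 350 to 850 mm from the base axis. Payload 8.1 kg.
Tool frame: the origin (TCP) lies at the very end of the fingers, on their centre line; the grasp point (between the pads) lies 19 mm behind it; z points along the fingers, y is the line along which they close (so a half turn about z gives the same grasp; the last joint's range is limited). The gripper opens to 93 mm and grips with 3 to 60 N. Pads are 15 mm wide; open, the fingers measure 128 mm over their backs; the gripper's body (75 mm by 188 mm) begins 65 mm behind the grasp point.
Start: joints at [-1.282, 0.13, 1.488, -0, 1.523, -0.085], TCP at [219.113, -558.565, 218.635] pointing down, gripper open.
Joint ranges: [-2.96, 2.96], [-0.89, 2.26], [0.02, 2.5], [-1.34, 4.48], [0, 2.73], [-2.66, 2.66]. Speed limits (rad/s): [2.39, 2.39, 2.79, 3.14, 3.14, 3.14].

### API

Orientations are given as a unit quaternion [x, y, z, w].
In Python, from workcell import * gives the robot as it stands.
- The arm moves only by the tool play_rows, never from a script. Its argument "commands" is a list of rows, each an object of numbers: "jaw": the finger opening in mm, from 0 to 93; "x", "y", "z": the shift along the tool's x, y, z in mm; "roll": the turn about the tool's z in degrees. A call has 1 to 12 rows; each row shifts and turns the commanded pose from where the row before left it, along the tool's axes as they then stand; what a row does not reach is not made up. A row lasts 1/12 s, in which the tool goes at most 41.7 mm and 7.16 degrees, less where a joint would pass 70% of its speed; a pose out of reach is approached as far as the arm can. A call is refused whole if a number of a shift passes 41.7 or a number of a turn 7.16, either way. A call with a gripper value outside its range is refused whole. The fingers move at their own pace and stop on an object; the grip force is fixed at half the most. Time passes only in rows, so rows that do not move let the fingers close. It gives the time, the measured TCP pose, the force, the opening and the grip force at its end, in the units of the state.
- get_state(): the state, without advancing time (a new reading comes with each control period).
- capture(name): name is "scene" or "top"; returns a dict with "frame" (480x640x3 uint8, blue, green, red), "camera_matrix" (3x3 intrinsics, pixels), "D" ([k1, k2, p1, p2, k3] as OpenCV has them; the pictures are not rectified), "rvec" (rotation vector, rad) and "tvec" (3), from world to camera coordinates, as OpenCV has them. Camera axes: x right, y down, z forward; pixel columns grow to the right and rows downward; lengths in mm; the calibration is good to about 2 mm. A picture is of the moment at which its call begins. There is no depth.
- finish_job(): hands the job in; it is judged then, once.
The state is a dict: "time_s": time; "q": joint angles; "joint_velocities": joint speeds; "joint_efforts": joint torques, N m; "ee_pos": TCP position; "tcp_rot": TCP orientation; "wrist_force": force on the tool from outside, world axes, zero at the start; "torque": the same for the moment, N m; "gripper_width": finger opening in mm; "grip_force": force on a finger pad.
Only numpy, scipy, OpenCV 4.12 (cv2) and the standard library are available. Lean on these libraries where they do the work, as an engineer would, in place of code of your own. Each camera call takes 0.05 s, during which the arm holds its last target. There are 200 camera calls.

### The job

Reload the label printer: take the spare label roll from its cradle and set it on edge on the rollers in the printer's bay without dropping it in, swing the lid fully shut, and turn the steel latch arm all the way across the lid's tongue to secure it. Then feed the labels in: press the long bar key fully down and let it up, and after it press the round key fully down and let it up. Leave the square key alone, press no key before the lid is latched, do not swing the latch in before the lid is shut, and do not disturb the cup, the jar and the shaker standing around.

Things in the scene. Friction and masses are not known exactly. Their poses are not given: they have to be found in the camera images.
- printer: Label printer, off-white plastic, fixed, 170 mm wide. Origin: centre of its underside on the table; x to its back, y to its left, z up; from x = -152 mm (front) to +95. Flat front deck at z = 45 from x = -88 to -22. In front of it the key panel slopes down 25 degrees, from (x -88, z 45) to (x -151, z 15), outward normal (-0.423, 0, 0.906) in the printer's axes.
- bay (a point): Centre of the seated roll, printer (15, 0, 58.5) mm, its axis along the printer's y. Bay: 74 (x) x 104 (y) mm around it, rim z = 45; two 10 mm steel rollers along y at x = -7 and 37, z = 30; two guide plates 40 mm apart (inside), tops at z = 42. The open lid leans over it: come in with the tool tilted 30 to 40 degrees, its upper end toward the printer's front.
- lid (a joint): Lid angle, rad: 0 = fully shut; starts open at 1.05 to 1.2, stop 1.25. Dark grey hollow hood, 160 mm wide, 55 mm tall, 128 mm long from hinge to front, 0.18 kg. Stiff hinge (0.16 N m of friction): it stays at any angle; pushing its front edge from behind and above along the arc with about 3 N shuts it.
- lid_hinge (a point): Middle of the lid's hinge line, which runs along the printer's y; printer (85, 0, 47) mm, fixed. Axes are the printer's.
- lid_edge (a point): Middle of the lid's upper front edge, outer face; moves with the lid on a circle of radius 137 mm about the hinge line. When shut it lies 126 mm in front of and 55 mm above the hinge (z = 102). Axes are the lid's: x to the hinge side, y left, z out of its outer top face.
- latch (a joint): Latch angle, rad: 0 = arm points to the printer's front (-x, open); grows anticlockwise seen from above; 1.57 = stop, arm along the printer's -y over the tongue of the shut lid. Starts at 0 to 0.3, stays where left (0.08 N m of friction). Steel arm 16 mm wide, 74 mm long from the pivot, z = 59 to 71. Tongue: 40 mm wide, printer x = -71 to -39, z up to 55 when shut.
- latch_pivot (a point): Vertical axis of the latch, printer (-70, 60) mm, at z = 65, fixed. Axes are the printer's.
- latch_lug (a point): Middle of the upright finger lug near the end of the latch arm, 64 mm from the pivot, at z = 89 mm. The lug is 18 mm along the arm, 10 mm across it, and reaches from the arm up to z = 101. Axes are the latch's: x from lug to pivot, z up.
- bar_key (a joint): Travel of the long bar key (18 x 40 mm, long side along y), the rightmost (-y) key on the sloped panel. 0 = up, 0.006 m = fully down. It moves square to the panel; spring 1.2 N at the start of travel, 4.8 N fully down; springs back.
- bar_key_top (a point): Centre of the top face of the bar key, printer (-124, -55, 40) mm; z of its axes points out of the panel (square to it).
- round_key (a joint): Travel of the round key (24 mm diameter), the middle key. Same travel and spring as the bar key.
- round_key_top (a point): Centre of the top face of the round key, printer (-124, 0, 40) mm; z points out of the panel.
- square_key (a joint): Travel of the square key (20 x 20 mm), the leftmost (+y) key. Leave it alone.
- square_key_top (a point): Centre of the top face of the square key, printer (-124, 48, 40) mm; z points out of the panel.
- cradle: Fixed off-white cradle for the spare roll, 100 (x) x 80 (y) mm, origin at the centre of its underside, z up. Two 10 mm rollers along y at x = -22 and +22, z = 18, and two guide plates at y = -22 and +22 (4 mm thick, top at z = 30); end blocks 28 mm high. Stands left or right of the printer.
- roll: The roll of labels: white paper roll, 62 mm diameter, 28 mm thick, 0.08 to 0.17 kg, no usable bore. Origin: centre of one flat face; z = its axis, running 28 mm through to the other face. At the start it stands on edge on the cradle's rollers, axis along the cradle's y, centre 46.5 mm above the table. Grasp it across its 28 mm thickness.
- roll_center (a point): The middle of the roll (on its axis, half way through its thickness); z of its axes is the roll's axis.
- deli_cup: Clear lidded cup, 86 mm wide, 59 mm tall, on the table on the side where the cradle is not. Bystander; origin under its centre.
- coffee_jar: Dark jar, 68 mm diameter, 180 mm tall, beyond the work on the left. Bystander; origin under its centre.
- salt_shaker: Salt shaker, 44 mm diameter, 90 mm tall, beyond the work on the right. Bystander; origin under its centre.
Things that resemble listed ones, but are neither listed nor needed, are in the scene too. What is shaped like the roll but green is not meant.

How it is judged:
By the outcome, as a careful person would: the job done as asked, in the order asked, and still so for the second after the job is handed in, with the robot touching nothing.
It also fails if it takes over 72 s, if anything falls off the work surface, if the arm or the gripper's body presses on something with over 40 N, if the wrist force passes 120 N, or if a joint passes its speed limit or range.

## Working session

There is one attempt and no reset: what is moved stays moved. The work goes in short steps, Python scripts to look and compute and a tool call to move; the robot and the scene stay as the last step left them, time stands still between calls to the robot, and variables do not carry over. Pictures are saved under pics/ and viewed, at most 10 in all, crops included, and the job is handed in when it is done.

Besides the shell and the picture viewer there is one more tool, called after "Request:" by a JSON object that holds its "op" and its "data". play_rows: Moves the arm, as the interface text tells. Its arguments: {"type":"object","properties":{"commands":{"type":"array"}},"required":["commands"]}

```bash
mkdir -p pics; ls
python3 - <<'E'
from workcell import *
import cv2,pickle
s=get_state(); print({k:s[k] for k in('time_s','ee_pos','tcp_rot','gripper_width','wrist_force')})
for n in('scene','top'):
    c=capture(n); cv2.imwrite(f'pics/{n}0.png',c['frame']); pickle.dump(c,open(f'{n}0.pkl','wb'))
    R=cv2.Rodrigues(c['rvec'])[0]; print(n,c['camera_matrix'].tolist(),c['D'],(-R.T@c['tvec'].reshape(3)),R[2])
E
```

```text
pics
{'time_s': 0.0, 'ee_pos': array([ 218.94207853, -558.01722568,  217.60017299]), 'tcp_rot': array([ 9.82585286e-01,  1.85809937e-01, -9.52770679e-05, -9.01722834e-04]), 'gripper_width': 92.72045417246345, 'wrist_force': array([-0.68926812,  0.05815845,  1.02925428])}
scene [[569.3958579493074, 0.0, 324.2361004701819], [0.0, 569.3958579493074, 234.27220605207452], [0.0, 0.0, 1.0]] [-0.141558  0.        0.        0.        0.      ] [-191.54247988 1038.19768529 1011.92231155] [ 0.49472841 -0.65366824 -0.57267935]
top [[611.548232867405, 0.0, 318.06396196988595], [0.0, 611.548232867405, 243.74978035633154], [0.0, 0.0, 1.0]] [-0.00933639  0.          0.          0.          0.        ] [ 319.91537262   30.26456021 1436.18567837] [ 0.18422192 -0.01351162 -0.9827918 ]
```

View pics/scene0.png

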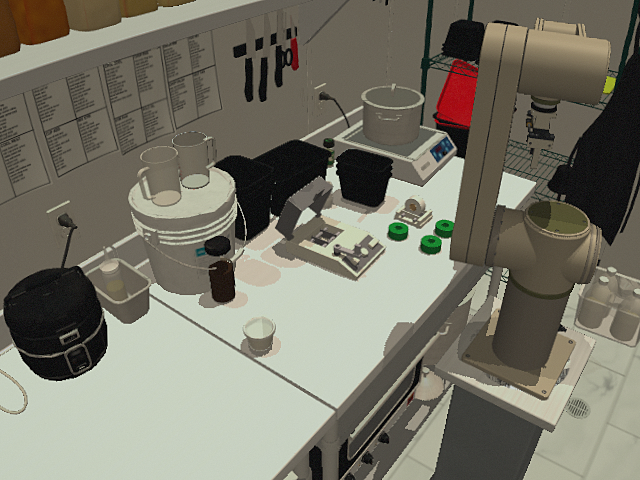

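View pics/top0.png

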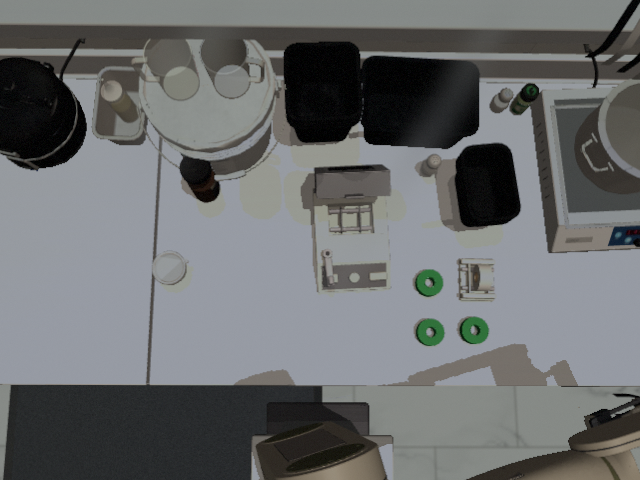

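Scene: the printer is at top px (353,240), its lid open toward the wall and the latch near (328,265). The white roll is in its cradle at (480,279). What could be mistaken for the roll: green rings at (429,283), (430,331) and (474,330), all excluded by colour. The white roll at (481,279) is the choice, so I'll check it in a crop.

```bash
cat > h.py <<'E'
import numpy as np,cv2,pickle
def load(n): return pickle.load(open(n+'.pkl','rb'))
def ray(c,uv):
    p=cv2.undistortPoints(np.array([[uv]],float),c['camera_matrix'],c['D']).reshape(2)
    R=cv2.Rodrigues(c['rvec'])[0]; return -R.T@np.asarray(c['tvec']).reshape(3), R.T@np.array([*p,1])
def onz(c,uv,z):
    o,d=ray(c,uv); return o+d*(z-o[2])/d[2]
def proj(c,P): return cv2.projectPoints(np.array(P,float).reshape(-1,1,3),c['rvec'],c['tvec'],c['camera_matrix'],c['D'])[0].reshape(-1,2)
def tri(c1,u1,c2,u2):
    o,d=ray(c1,u1);p,e=ray(c2,u2)
    k=np.linalg.lstsq(np.c_[d,-e],p-o,rcond=None)[0]; a,b=o+d*k[0],p+e*k[1]; return (a+b)/2,np.linalg.norm(a-b)
E
python3 - <<'E'
from h import *
t=load('top0')['frame'];s=load('scene0')['frame']
a=cv2.resize(t[155:300,305:505],None,fx=4,fy=4,interpolation=cv2.INTER_CUBIC)
cv2.imwrite('pics/tc.png',a)
b=cv2.resize(s[170:285,270:440],None,fx=4.6,fy=4.6,interpolation=cv2.INTER_CUBIC)
cv2.imwrite('pics/sc.png',b)
E
```

```text
(no output)
```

View pics/tc.png

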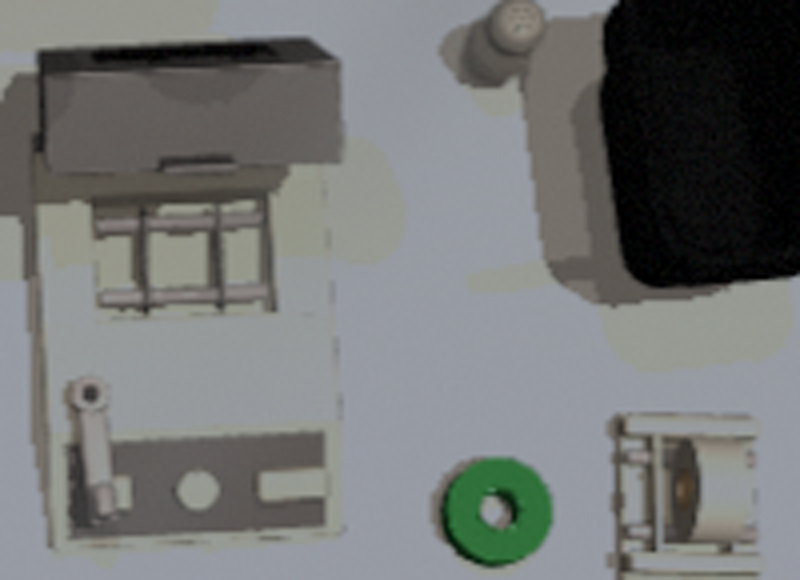

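View pics/sc.png

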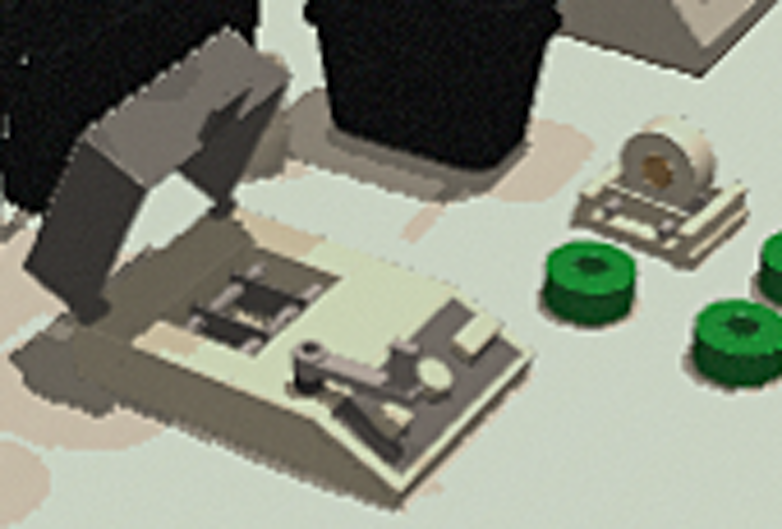

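Both crops confirm that the white roll with the brown core, standing in the cradle at top px (481,277), is the one. The three rings are green. Next I'll measure the key features and look closer at the cradle.

Run:
```python
from h import *
t=load('top0')['frame'];s=load('scene0')['frame']
k=8
a=cv2.resize(t[252:306,452:502],None,fx=k,fy=k,interpolation=cv2.INTER_CUBIC)
b=cv2.resize(s[190:234,390:440],None,fx=k,fy=k,interpolation=cv2.INTER_CUBIC)
H=np.zeros((432,800,3),np.uint8);H[:a.shape[0],:400]=a;H[:b.shape[0],400:]=b
cv2.imwrite('pics/cr.png',H)
def blobs(f,x0,x1,y0,y1,thr,sc=4):
    g=cv2.cvtColor(f,cv2.COLOR_BGR2GRAY)[y0:y1,x0:x1]; g=cv2.resize(g,None,fx=sc,fy=sc,interpolation=cv2.INTER_CUBIC)
    n,l,st,ce=cv2.connectedComponentsWithStats((g>thr).astype(np.uint8))
    for i in range(1,n):
        if st[i,4]>60: print(((ce[i]+.5)/sc-.5+[x0,y0]).round(2),(st[i,:4]/sc+[x0,y0,0,0]).round(1),st[i,4]/sc/sc)
g=cv2.cvtColor(t,cv2.COLOR_BGR2GRAY); print(g[262:292:3,318:392:4])
for thr in(150,165): print(thr); blobs(t,322,387,265,288,thr)
gs=cv2.cvtColor(s,cv2.COLOR_BGR2GRAY); 
for thr in(140,165): print('s',thr); blobs(s,345,382,236,262,thr)
```

```text
[[154 140 141 147 154 152 150 150 153 151 150 151 152 152 152 152 141 147
  153]
 [153 121 135 150 122 114 105 103 101  97  94  92  92  90  90  89  89 131
  153]
 [153  86 128 150  91  92  93  95  95  94  94  94  92  91  89  88  88 131
  154]
 [154  80 107 150  92  93  94  93  96  98  93  92  91  88  92  94  97 131
  153]
 [151  69  93 152 135  90  95  95 109 151 121  92  91 141 152 152 154 142
  154]
 [153  93  68 132 142  87  94  94 150 152 152  90  91 140 152 152 154 141
  153]
 [151  99  59 136 134  98  95  93 111 151 116  90  89  89  99  88  77 123
  154]
 [142  73  59 109  93  94  93  93  93  89  90  88  88  87  87  86  85 126
  154]
 [136 104  58  79  91  93  93  92  91  91  90  88  88  87  87  88 102 134
  145]
 [131 109 115 110 126 142 143 143 147 148 153 147 148 114 110 153 151 149
  152]]
150
[329.96 272.25] [329.  269.5   2.8   5.2] 8.1875
[377.78 275.67] [370.8 273.   15.2   6.5] 74.8125
[354.04 277.25] [350.5 273.8   8.2   7.8] 46.5625
[335.23 277.72] [334.2 275.2   2.8   6.2] 9.75
165
s 140
[352.27 242.28] [345.  236.   21.8  17.5] 229.75
[375.38 240.29] [368.5 236.   13.5  11. ] 98.625
[364.06 250.74] [360.8 247.8   7.8   7. ] 39.0625
[375.46 255.26] [368.8 248.5  13.2  13.5] 39.0
[379.08 258.89] [375.2 254.8   6.8   7.2] 28.1875
[355.87 259.32] [353.  257.5   7.    4.5] 20.0
s 165
[352.34 241.03] [345.  236.   21.5  14.5] 190.25
[375.58 240.13] [368.8 236.   13.2  10.8] 90.375
[364.03 250.75] [361.  248.    7.    6.5] 32.6875
[375.52 255.31] [369.2 249.   12.8  13. ] 30.375
[349.74 251.1 ] [346.5 250.2   7.2   2.8] 9.625
[379.22 259.  ] [375.5 255.    6.5   7. ] 25.5
[355.91 259.34] [353.2 257.8   6.2   4.2] 15.375
```

View pics/cr.png

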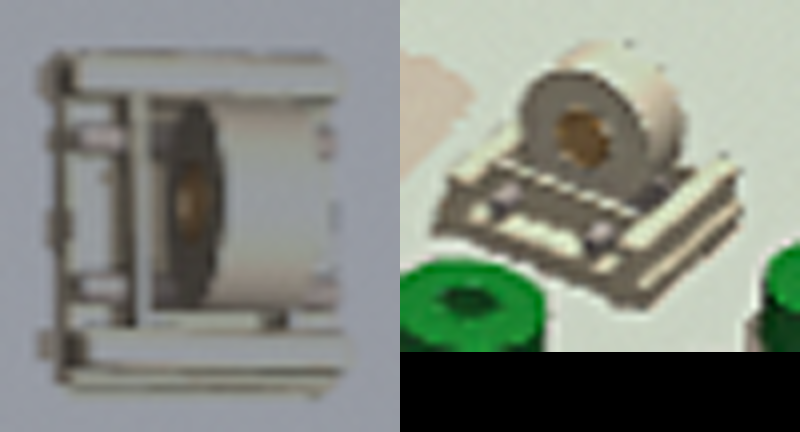

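The cradle crop shows the end blocks running left to right at top rows ~261 and ~295, with the roll between the guide plates. Its brown core is at top px (476,276) and scene px (413,207). I'll triangulate these and fit the printer pose from the point features.

Run:
```python
from h import *
from scipy.optimize import least_squares
T=load('top0');S=load('scene0')
def core(c,x0,x1,y0,y1):
    f=cv2.resize(c['frame'][y0:y1,x0:x1],None,fx=4,fy=4,interpolation=cv2.INTER_CUBIC)
    h=cv2.cvtColor(f,cv2.COLOR_BGR2HSV); m=((h[...,0]<22)&(h[...,0]>8)&(h[...,1]>110)).astype(np.uint8)
    n,l,st,ce=cv2.connectedComponentsWithStats(m); i=1+st[1:,4].argmax(); print(st[i]/4,end=' ')
    return (ce[i]+.5)/4-.5+[x0,y0]
a=core(T,466,490,262,292);b=core(S,400,428,192,222); P=tri(T,a,S,b); print('core',a,b,P)
print('top onz core',onz(T,a,46.5),'scene',onz(S,b,46.5))
cr=lambda u,v:((u+.5)/8-.5+452,(v+.5)/8-.5+252)
for n,uv,z in[('backblk outer L',(75,55),28),('backblk outer R',(338,60),28),('front outer L',(80,368),28),('front outer R',(348,370),28),('base front L',(65,385),10),('base front R',(320,395),10),('roll top R',(330,130),70),('roller back L',(75,138),18),('roller front L',(75,285),18)]:
    print(n,onz(T,cr(*uv),z).round(1))
tc=lambda u,v:((u+.5)/4-.5+305,(v+.5)/4-.5+155)
sc=lambda u,v:((u+.5)/4.6-.5+270,(v+.5)/4.6-.5+170)
F=[(T,(354.04,277.25),(-124,0,40)),(S,(364.03,250.75),(-124,0,40)),(T,tc(259,487),(-124,-35,40)),(T,tc(96,318),(-22,52,45)),(T,tc(276,313),(-22,-52,45)),
(T,tc(92,394),(-70,60,75)),(T,tc(53,547),(-152,85,13)),(T,tc(341,534),(-152,-85,13)),
(S,sc(307,352),(-70,60,75)),(S,sc(400,508),(-152,85,0)),(S,sc(533,357),(-152,-85,13)),(S,sc(478,338),(-124,-55,40))]
def W(p,Q):
    c,s=np.cos(p[2]),np.sin(p[2]); return np.array([p[0]+c*Q[0]-s*Q[1],p[1]+s*Q[0]+c*Q[1],Q[2]])
for nm,FF in(('all',F),('top',[f for f in F if f[0] is T])):
    r=least_squares(lambda p:np.concatenate([proj(c,W(p,Q))[0]-uv for c,uv,Q in FF]),[480,0,0],loss='soft_l1',x_scale=[1,1,.01])
    print(nm,r.x); print(np.array([proj(c,W(r.x,Q))[0]-uv for c,uv,Q in FF]).round(1).tolist())
```

```text
[10.   14.25  1.25  3.    8.25] [  9.75  12.     6.25   6.75 112.  ] core [476.20075758 277.28409091] [412.45368304 206.76729911] (array([ 505.6505462 , -351.01735465,   49.96525526]), np.float64(3.4519409844280156))
top onz core [ 504.57385749 -352.7574853    46.5       ] scene [ 509.69812369 -355.22086      46.5       ]
backblk outer L [ 551.3 -323.9   28. ]
backblk outer R [ 550.3 -401.2   28. ]
front outer L [ 459.5 -321.8   28. ]
front outer R [ 459.4 -399.7   28. ]
base front L [ 456.3 -321.7   10. ]
base front R [ 453.8 -396.6   10. ]
roll top R [ 523.3 -385.1   70. ]
roller back L [ 528.2 -325.4   18. ]
roller front L [ 484.8 -323.7   18. ]
all [ 6.28817741e+02 -6.47596710e+01  5.69638102e-02]
[[-0.1, -0.5], [0.3, 0.6], [-0.3, -0.4], [0.3, -0.1], [-0.0, -1.0], [-0.6, -0.8], [-0.3, 0.6], [0.2, 0.1], [0.9, -0.5], [0.3, 1.4], [1.1, 0.3], [0.3, -1.1]]
top [ 6.28046879e+02 -6.50686674e+01  5.67353699e-02]
[[0.0, -0.2], [-0.2, -0.1], [0.5, 0.2], [0.1, -0.7], [-0.4, -0.5], [-0.2, 0.9], [0.3, 0.5]]
```

```bash
cat >> h.py <<'E'
PR=np.array([628.3,-65.0,0.057])
def toW(Q):
    c,s=np.cos(PR[2]),np.sin(PR[2]); return np.array([PR[0]+c*Q[0]-s*Q[1],PR[1]+s*Q[0]+c*Q[1],Q[2]])
def toP(w):
    c,s=np.cos(PR[2]),np.sin(PR[2]); d=np.array(w)-[PR[0],PR[1],0]; return np.array([c*d[0]+s*d[1],-s*d[0]+c*d[1],d[2]])
def st():
    from workcell import get_state
    from scipy.spatial.transform import Rotation as R
    s=get_state(); Rm=R.from_quat(s['tcp_rot']).as_matrix(); return s,Rm,np.arctan2(Rm[1,0],Rm[0,0])
def delta(targets):
    "targets: list of (world xyz, yaw rad); prints tool shifts x,y,z mm (after turning to that yaw) and roll deg from the pose before"
    s,Rm,y=st(); p=np.array(s['ee_pos'])
    print('t',round(s['time_s'],2),'at',p.round(1),'printer',toP(p).round(1),'yaw',round(float(y),4),'F',np.round(s['wrist_force'],1),'w',round(s['gripper_width'],1))
    for w,yw in targets:
        d=np.array(w)-p; c,q=np.cos(yw),np.sin(yw)
        print('roll',round(np.degrees(y-yw),2),'x',round(c*d[0]+q*d[1],1),'y',round(q*d[0]-c*d[1],1),'z',round(-d[2],1)); p=np.array(w);y=yw
E
python3 - <<'E'
from h import *
T=load('top0');S=load('scene0')
tc=lambda u,v:((u+.5)/4-.5+305,(v+.5)/4-.5+155)
sc=lambda u,v:((u+.5)/4.6-.5+270,(v+.5)/4.6-.5+170)
for n,a,b in[('lowR',tc(342,161),sc(290,75)),('lowL',tc(48,172),sc(147,190)),('upL',tc(38,70),sc(85,138)),('upR',tc(337,66),sc(228,30))]:
    P,e=tri(T,a,S,b);Q=toP(P);print(n,Q.round(1),e.round(1),'ang',np.arctan2(Q[2]-47,85-Q[0])-(0.41 if n[0]=='u' else 0))
for th in(1.05,1.1,1.15,1.2):
  for y in(-80,80):
    def L(x,z): return toW((85+x*np.cos(th)+z*np.sin(th),y,47-x*np.sin(th)+z*np.cos(th)))
    print(th,y,[(np.array(proj(T,L(*q))[0]-[304.6,154.6])*4).round(0).tolist() for q in((-128,0),(-126,55))],[(np.array(proj(S,L(*q))[0]-[269.6,169.6])*4.6).round(0).tolist() for q in((-128,0),(-126,55))])
# bins behind the printer: front rim
for uv in((287,125),(365,128),(478,125),(350,48)): print(uv,[toP(onz(T,uv,z)).round(0).tolist() for z in(0,150,200)])
s,R,y=st();print(y)
delta([((505.5-20,-366,200),-0.025),((505.5-20,-366,35.5),-0.025)])
E
```

```text
lowR [ 34.5 -77.8 166.9] 3.2 ang 1.1724094087671166
lowL [ 36.1  79.6 162.8] 0.8 ang 1.1710913825734974
upL [ 83.8  81.2 185. ] 4.9 ang 1.1518904700661017
upR [ 81.6 -76.2 186.1] 2.9 ang 1.1364616716232785
1.05 -80 [[344.0, 186.0], [344.0, 86.0]] [[312.0, 92.0], [248.0, 36.0]]
1.05 80 [[48.0, 200.0], [44.0, 100.0]] [[167.0, 205.0], [101.0, 145.0]]
1.1 -80 [[344.0, 175.0], [343.0, 73.0]] [[304.0, 85.0], [240.0, 33.0]]
1.1 80 [[48.0, 189.0], [43.0, 87.0]] [[160.0, 197.0], [92.0, 141.0]]
1.15 -80 [[344.0, 163.0], [342.0, 61.0]] [[297.0, 79.0], [231.0, 29.0]]
1.15 80 [[47.0, 177.0], [43.0, 74.0]] [[152.0, 191.0], [82.0, 137.0]]
1.2 -80 [[344.0, 151.0], [341.0, 48.0]] [[289.0, 73.0], [222.0, 27.0]]
1.2 80 [[47.0, 165.0], [42.0, 62.0]] [[144.0, 184.0], [73.0, 134.0]]
(287, 125) [[268.0, 139.0, 0.0], [209.0, 136.0, 150.0], [189.0, 135.0, 200.0]]
(365, 128) [[251.0, -54.0, 0.0], [193.0, -37.0, 150.0], [174.0, -31.0, 200.0]]
(478, 125) [[246.0, -336.0, 0.0], [189.0, -289.0, 150.0], [170.0, -274.0, 200.0]]
(350, 48) [[468.0, -30.0, 0.0], [387.0, -15.0, 150.0], [360.0, -10.0, 200.0]]
0.37378269885145804
t 0.1 at [ 219.  -558.1  217.7] printer [-436.8 -469.   217.7] yaw 0.3738 F [-0.4 -0.7  0.6] w 92.9
roll 22.85 x 261.7 y -198.7 z 17.7
roll 0.0 x 0.0 y -0.0 z 164.5
```

The lid stands at about 1.16 rad. The moves can only turn the tool about its own axis, so it stays vertical and can't be tilted for the placing. My plan is to push the lid gently to its 1.25 stop, then grip the roll about 22 mm forward of its centre so the gripper body clears the lid. First I'll go to the front of the lid with the fingers open, so they straddle the tongue.

Run:
```python
from h import *
delta([(toW((-40,0,220)),.057),(toW((-40,0,150)),.057),(toW((20,0,150)),.057)])
```

```text
t 0.1 at [ 219.  -558.1  217.7] printer [-436.8 -469.   217.7] yaw 0.3738 F [-0.4 -0.7  0.6] w 92.9
roll 18.15 x 396.8 y -469.0 z -2.3
roll 0.0 x 0.0 y 0.0 z 70.0
roll 0.0 x 60.0 y -0.0 z -0.0
```

Request:
{"op": "play_rows", "data": {"commands": [{"roll": 6.05},{"roll": 6.05},{"roll": 6.05},{"x": 24.8,"y": -29.3},{"x": 24.8,"y": -29.3},{"x": 24.8,"y": -29.3},{"x": 24.8,"y": -29.3},{"x": 24.8,"y": -29.3},{"x": 24.8,"y": -29.3},{"x": 24.8,"y": -29.3},{"x": 24.8,"y": -29.3},{"x": 24.8,"y": -29.3}]}}

```text
schema error: expected keys jaw, x, y, z, roll
```

Request:
{"op": "play_rows", "data": {"commands": [{"x": 24.8,"y": -29.3},{"x": 24.8,"y": -29.3},{"x": 24.8,"y": -29.3},{"x": 24.8,"y": -29.3},{"x": 24.8,"y": -29.3},{"x": 24.8,"y": -29.3},{"x": 24.8,"y": -29.3},{"z": 23},{"z": 23},{"z": 23},{},{}]}}

```text
schema error: expected keys jaw, x, y, z, roll
```

Run:
```python
from h import *
delta([(toW((20,0,150)),.057)])
```

```text
t 0.1 at [ 219.  -558.1  217.7] printer [-436.8 -469.   217.7] yaw 0.3738 F [-0.4 -0.7  0.6] w 92.9
roll 18.15 x 456.8 y -469.0 z 67.7
```

All five keys are needed in each row.

Request:
{"op": "play_rows", "data": {"commands": [{"jaw": 93,"x": 0,"y": 0,"z": 0,"roll": 6.05},{"jaw": 93,"x": 0,"y": 0,"z": 0,"roll": 6.05},{"jaw": 93,"x": 0,"y": 0,"z": 0,"roll": 6.05},{"jaw": 93,"x": 24.8,"y": -29.3,"z": 0,"roll": 0},{"jaw": 93,"x": 24.8,"y": -29.3,"z": 0,"roll": 0},{"jaw": 93,"x": 24.8,"y": -29.3,"z": 0,"roll": 0},{"jaw": 93,"x": 24.8,"y": -29.3,"z": 0,"roll": 0},{"jaw": 93,"x": 24.8,"y": -29.3,"z": 0,"roll": 0},{"jaw": 93,"x": 24.8,"y": -29.3,"z": 0,"roll": 0},{"jaw": 93,"x": 24.8,"y": -29.3,"z": 0,"roll": 0},{"jaw": 93,"x": 24.8,"y": -29.3,"z": 0,"roll": 0},{"jaw": 93,"x": 24.8,"y": -29.3,"z": 0,"roll": 0}]}}

```text
time_s: 1.1
ee_pos: [427.5, -280.7, 218.3]
tcp_rot: [1.0, 0.028, -0.0, -0.0]
wrist_force: [0.7, 0.2, -0.4]
gripper_width: 93.0
grip_force: 0.0
```

Request:
{"op": "play_rows", "data": {"commands": [{"jaw": 93,"x": 24.8,"y": -29.3,"z": 0,"roll": 0},{"jaw": 93,"x": 24.8,"y": -29.3,"z": 0,"roll": 0},{"jaw": 93,"x": 24.8,"y": -29.3,"z": 0,"roll": 0},{"jaw": 93,"x": 24.8,"y": -29.3,"z": 0,"roll": 0},{"jaw": 93,"x": 24.8,"y": -29.3,"z": 0,"roll": 0},{"jaw": 93,"x": 24.8,"y": -29.3,"z": 0,"roll": 0},{"jaw": 93,"x": 24.8,"y": -29.3,"z": 0,"roll": 0},{"jaw": 93,"x": 0,"y": 0,"z": 23,"roll": 0},{"jaw": 93,"x": 0,"y": 0,"z": 23,"roll": 0},{"jaw": 93,"x": 0,"y": 0,"z": 23,"roll": 0},{"jaw": 93,"x": 0,"y": 0,"z": 0,"roll": 0},{"jaw": 93,"x": 0,"y": 0,"z": 0,"roll": 0}]}}

```text
time_s: 2.1
ee_pos: [587.0, -67.5, 147.9]
tcp_rot: [1.0, 0.029, -0.002, -0.0]
wrist_force: [0.0, -0.2, 0.7]
gripper_width: 92.9
grip_force: 0.0
```

Run:
```python
from h import *
delta([(toW((20,0,150)),.057)])
```

```text
t 2.1 at [587.  -67.5 147.9] printer [-41.3  -0.2 147.9] yaw 0.0571 F [ 0.  -0.2  0.7] w 92.9
roll 0.01 x 61.3 y -0.2 z -2.1
```

Request:
{"op": "play_rows", "data": {"commands": [{"jaw": 93,"x": 20,"y": 0,"z": 0,"roll": 0},{"jaw": 93,"x": 20,"y": 0,"z": 0,"roll": 0},{"jaw": 93,"x": 15,"y": 0,"z": 0,"roll": 0},{"jaw": 93,"x": 5,"y": 0,"z": 0,"roll": 0},{"jaw": 93,"x": 3,"y": 0,"z": 0,"roll": 0},{"jaw": 93,"x": 3,"y": 0,"z": 0,"roll": 0},{"jaw": 93,"x": 3,"y": 0,"z": 0,"roll": 0},{"jaw": 93,"x": 2,"y": 0,"z": 0,"roll": 0},{"jaw": 93,"x": 2,"y": 0,"z": 0,"roll": 0}]}}

```text
time_s: 2.85
ee_pos: [661.2, -63.9, 149.9]
tcp_rot: [1.0, 0.028, -0.0, 0.0]
wrist_force: [-1.6, -0.0, 1.3]
gripper_width: 92.9
grip_force: 0.9
```

Request:
{"op": "play_rows", "data": {"commands": [{"jaw": 93,"x": 1,"y": 0,"z": 0,"roll": 0},{"jaw": 93,"x": 1,"y": 0,"z": 0,"roll": 0}]}}

```text
time_s: 3.02
ee_pos: [663.3, -63.7, 149.7]
tcp_rot: [1.0, 0.028, -0.0, 0.0]
wrist_force: [-1.8, -0.6, 0.7]
gripper_width: 93.1
grip_force: 0.8
```

Request:
{"op": "play_rows", "data": {"commands": [{"jaw": 93,"x": 1,"y": 0,"z": 0,"roll": 0},{"jaw": 93,"x": 1,"y": 0,"z": 0,"roll": 0}]}}

```text
time_s: 3.18
ee_pos: [665.4, -63.5, 149.6]
tcp_rot: [1.0, 0.029, -0.0, -0.0]
wrist_force: [-1.4, -0.2, 0.2]
gripper_width: 93.0
grip_force: 0.8
```

Run:
```python
from h import *
delta([])
```

```text
t 3.18 at [665.4 -63.5 149.6] printer [ 37.1  -0.6 149.6] yaw 0.057 F [-1.4 -0.2  0.2] w 93.0
```

Request:
{"op": "play_rows", "data": {"commands": [{"jaw": 93,"x": 1,"y": 0,"z": 0,"roll": 0},{"jaw": 93,"x": 1,"y": 0,"z": 0,"roll": 0}]}}

```text
time_s: 3.35
ee_pos: [665.8, -63.5, 149.5]
tcp_rot: [1.0, 0.028, -0.002, -0.0]
wrist_force: [-14.9, 0.1, 7.2]
gripper_width: 92.8
grip_force: 7.5
```

Request:
{"op": "play_rows", "data": {"commands": [{"jaw": 93,"x": 1,"y": 0,"z": 0,"roll": 0},{"jaw": 93,"x": 0,"y": 0,"z": 0,"roll": 0}]}}

```text
time_s: 3.52
ee_pos: [665.8, -63.5, 149.6]
tcp_rot: [1.0, 0.028, -0.003, -0.0]
wrist_force: [-17.9, -0.4, 10.0]
gripper_width: 93.0
grip_force: 8.4
```

The lid is at its stop, and the position there agrees with the fitted pose. I'll back off and go to the cradle.

Request:
{"op": "play_rows", "data": {"commands": [{"jaw": 93,"x": -20,"y": 0,"z": 0,"roll": 0},{"jaw": 93,"x": -40,"y": 0,"z": 0,"roll": 0},{"jaw": 93,"x": -40,"y": 0,"z": -10,"roll": 0},{"jaw": 93,"x": -20,"y": 30,"z": 0,"roll": 4.7},{"jaw": 70,"x": 0,"y": 40,"z": 0,"roll": 0},{"jaw": 70,"x": 0,"y": 40,"z": 0,"roll": 0},{"jaw": 55,"x": 0,"y": 40,"z": 0,"roll": 0},{"jaw": 55,"x": 0,"y": 40,"z": 0,"roll": 0},{"jaw": 55,"x": 0,"y": 40,"z": 0,"roll": 0},{"jaw": 55,"x": 0,"y": 40,"z": 0,"roll": 0},{"jaw": 55,"x": 0,"y": 0,"z": 0,"roll": 0}]}}

```text
time_s: 4.43
ee_pos: [542.9, -347.2, 159.3]
tcp_rot: [1.0, -0.015, 0.0, 0.002]
wrist_force: [0.6, 0.0, 0.1]
gripper_width: 55.6
grip_force: 0.0
```

Run:
```python
from h import *
delta([((505.5-22,-366,110),-.025),((505.5-22,-366,36),-.025)])
```

```text
t 4.43 at [ 542.9 -347.2  159.3] printer [-101.3 -276.9  159.3] yaw -0.0302 F [0.6 0.  0.1] w 55.6
roll -0.3 x -59.0 y 20.3 z 49.3
roll 0.0 x 0.0 y -0.0 z 74.0
```

Request:
{"op": "play_rows", "data": {"commands": [{"jaw": 55,"x": -29.5,"y": 10,"z": 10,"roll": -0.3},{"jaw": 55,"x": -29.5,"y": 10.3,"z": 10,"roll": 0},{"jaw": 55,"x": 0,"y": 0,"z": 25,"roll": 0},{"jaw": 55,"x": 0,"y": 0,"z": 25,"roll": 0},{"jaw": 55,"x": 0,"y": 0,"z": 25,"roll": 0},{"jaw": 55,"x": 0,"y": 0,"z": 14,"roll": 0},{"jaw": 55,"x": 0,"y": 0,"z": 8,"roll": 0},{"jaw": 55,"x": 0,"y": 0,"z": 0,"roll": 0}]}}

```text
time_s: 5.1
ee_pos: [484.0, -358.1, 40.6]
tcp_rot: [1.0, -0.01, -0.001, -0.001]
wrist_force: [0.2, -0.2, 0.2]
gripper_width: 54.7
grip_force: 0.0
```

Run:
```python
from h import *
from workcell import capture
delta([((505.5-22,-366,36),-.025)])
t=capture('top')['frame'];s=capture('scene')['frame']
a=cv2.resize(t[240:310,440:510],None,fx=5.7,fy=5.7,interpolation=cv2.INTER_CUBIC)
b=cv2.resize(s[170:240,385:455],None,fx=5.7,fy=5.7,interpolation=cv2.INTER_CUBIC)
cv2.imwrite('pics/grasp.png',np.hstack([a,b]))
```

```text
t 5.1 at [ 484.  -358.1   40.6] printer [-160.7 -284.4   40.6] yaw -0.0196 F [ 0.2 -0.2  0.2] w 54.7
roll 0.31 x -0.3 y 7.9 z 4.6
```

View pics/grasp.png

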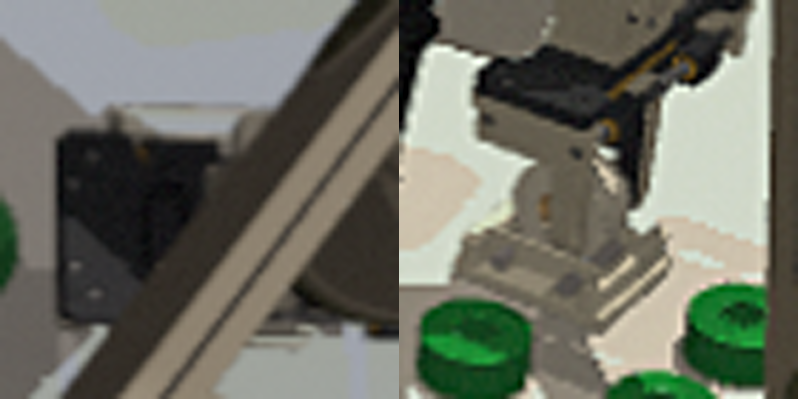

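The picture shows the near finger in front of the roll's left face, forward of the core at crop (545,205), with nothing touched. I'll correct by about 8 mm in y and 4.5 mm in z, then close.

Request:
{"op": "play_rows", "data": {"commands": [{"jaw": 55,"x": 0,"y": 7.9,"z": 0,"roll": 0},{"jaw": 55,"x": 0,"y": 0,"z": 4.5,"roll": 0},{"jaw": 35,"x": 0,"y": 0,"z": 0,"roll": 0},{"jaw": 20,"x": 0,"y": 0,"z": 0,"roll": 0},{"jaw": 20,"x": 0,"y": 0,"z": 0,"roll": 0},{"jaw": 20,"x": 0,"y": 0,"z": 0,"roll": 0},{"jaw": 20,"x": 0,"y": 0,"z": 0,"roll": 0},{"jaw": 20,"x": 0,"y": 0,"z": 0,"roll": 0},{"jaw": 20,"x": 0,"y": 0,"z": 0,"roll": 0},{"jaw": 20,"x": 0,"y": 0,"z": 0,"roll": 0}]}}

```text
time_s: 6.03
ee_pos: [484.8, -366.8, 38.1]
tcp_rot: [1.0, -0.01, 0.0, -0.0]
wrist_force: [-0.1, 0.4, -0.6]
gripper_width: 27.7
grip_force: 30.0
```

Request:
{"op": "play_rows", "data": {"commands": [{"jaw": 20,"x": 0,"y": 0,"z": -6,"roll": 0},{"jaw": 20,"x": 0,"y": 0,"z": -12,"roll": 0},{"jaw": 20,"x": 0,"y": 0,"z": -25,"roll": 0},{"jaw": 20,"x": 0,"y": 0,"z": -30,"roll": 0},{"jaw": 20,"x": 0,"y": 0,"z": -25,"roll": 0},{"jaw": 20,"x": 0,"y": 0,"z": 0,"roll": 0},{"jaw": 20,"x": 0,"y": 0,"z": 0,"roll": 0},{"jaw": 20,"x": 0,"y": 0,"z": 0,"roll": 0}]}}

```text
time_s: 6.7
ee_pos: [484.4, -366.8, 135.9]
tcp_rot: [1.0, -0.01, -0.0, -0.0]
wrist_force: [-0.7, 0.7, -1.8]
gripper_width: 27.8
grip_force: 30.0
```

Run:
```python
from h import *
from workcell import capture
delta([(toW((-105,0,130)),.057),(toW((-8,0,90)),.057)])
c=capture('scene');s=c['frame'];import pickle;pickle.dump(c,open('s1.pkl','wb'))
cv2.imwrite('pics/lift.png',cv2.resize(s[120:250,360:460],None,fx=4.5,fy=4.5,interpolation=cv2.INTER_CUBIC))
```

```text
t 6.7 at [ 484.4 -366.8  135.9] printer [-160.8 -293.1  135.9] yaw -0.0198 F [-0.7  0.7 -1.8] w 27.8
roll -4.4 x 55.8 y -293.1 z 5.9
roll 0.0 x 97.0 y -0.0 z 40.0
```

View pics/lift.png

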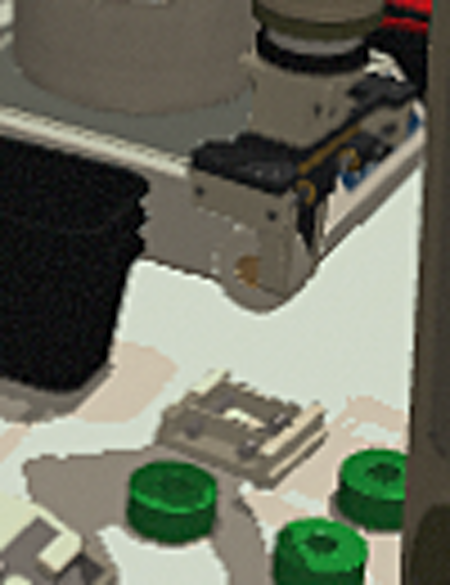

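The roll is lifted out (core at crop (247,270)) and the cradle is empty. I'll check where the roll centre lies relative to the TCP.

Run:
```python
from h import *
c=load('s1')
for u,v in((247,270),(237,270),(262,310)):
    o,d=ray(c,((u+.5)/4.5-.5+360,(v+.5)/4.5-.5+120)); k=(-352.8-o[1])/d[1]; print((u,v),(o+d*k).round(1))
```

```text
(247, 270) [ 510.7 -352.8  146.5]
(237, 270) [ 518.4 -352.8  143.9]
(262, 310) [ 496.2 -352.8  119.9]
```

Request:
{"op": "play_rows", "data": {"commands": [{"jaw": 20,"x": 0,"y": -10,"z": 0,"roll": -4.4},{"jaw": 20,"x": 5,"y": -30,"z": 0,"roll": 0},{"jaw": 20,"x": 7.5,"y": -36,"z": 0,"roll": 0},{"jaw": 20,"x": 7.5,"y": -36,"z": 0,"roll": 0},{"jaw": 20,"x": 7.5,"y": -36,"z": 0,"roll": 0},{"jaw": 20,"x": 7.5,"y": -36,"z": 0,"roll": 0},{"jaw": 20,"x": 7.5,"y": -36,"z": 0,"roll": 0},{"jaw": 20,"x": 7.5,"y": -36,"z": 3,"roll": 0},{"jaw": 20,"x": 5,"y": -26,"z": 3,"roll": 0},{"jaw": 20,"x": 0,"y": -11,"z": 0,"roll": 0},{"jaw": 20,"x": 0,"y": 0,"z": 0,"roll": 0},{"jaw": 20,"x": 0,"y": 0,"z": 0,"roll": 0}]}}

```text
time_s: 7.75
ee_pos: [522.8, -71.1, 128.9]
tcp_rot: [1.0, 0.029, -0.001, 0.0]
wrist_force: [1.0, -1.0, -1.2]
gripper_width: 27.6
grip_force: 30.0
```

Run:
```python
from h import *
delta([(toW((-7,0,85)),.057)])
```

```text
t 7.75 at [522.8 -71.1 128.9] printer [-1.057e+02 -1.000e-01  1.289e+02] yaw 0.0585 F [ 1.  -1.  -1.2] w 27.6
roll 0.08 x 98.7 y -0.1 z 43.9
```

Request:
{"op": "play_rows", "data": {"commands": [{"jaw": 20,"x": 15,"y": 0,"z": 6,"roll": 0},{"jaw": 20,"x": 25,"y": 0,"z": 12,"roll": 0},{"jaw": 20,"x": 25,"y": 0,"z": 12,"roll": 0},{"jaw": 20,"x": 20,"y": 0,"z": 10,"roll": 0},{"jaw": 20,"x": 10,"y": 0,"z": 4,"roll": 0},{"jaw": 20,"x": 3.7,"y": 0,"z": 0,"roll": 0},{"jaw": 20,"x": 0,"y": 0,"z": 0,"roll": 0},{"jaw": 20,"x": 0,"y": 0,"z": 0,"roll": 0}]}}

```text
time_s: 8.42
ee_pos: [621.8, -66.8, 86.1]
tcp_rot: [1.0, 0.028, -0.0, 0.0]
wrist_force: [-0.5, 0.3, -1.0]
gripper_width: 27.7
grip_force: 30.0
```

Run:
```python
from h import *
from workcell import capture
delta([(toW((-7,0,51)),.057)])
c=capture('scene');s=c['frame']
cv2.imwrite('pics/pl.png',cv2.resize(s[160:270,265:395],None,fx=4.6,fy=4.6,interpolation=cv2.INTER_CUBIC))
```

```text
t 8.42 at [621.8 -66.8  86.1] printer [-6.6 -1.5 86.1] yaw 0.0558 F [-0.5  0.3 -1. ] w 27.7
roll -0.07 x -0.4 y -1.5 z 35.1
```

View pics/pl.png

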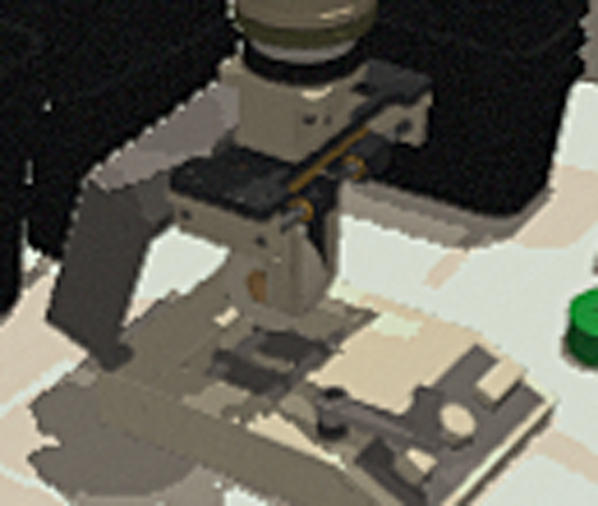

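The roll (core at crop (258,285)) is over the bay, and the gripper body is in front of the lid without contact. I'll lower it gently, watching the force.

Request:
{"op": "play_rows", "data": {"commands": [{"jaw": 20,"x": 0,"y": -1.5,"z": 8,"roll": 0},{"jaw": 20,"x": 0,"y": 0,"z": 10,"roll": 0},{"jaw": 20,"x": 0,"y": 0,"z": 8,"roll": 0},{"jaw": 20,"x": 0,"y": 0,"z": 4,"roll": 0},{"jaw": 20,"x": 0,"y": 0,"z": 2,"roll": 0},{"jaw": 20,"x": 0,"y": 0,"z": 0,"roll": 0},{"jaw": 20,"x": 0,"y": 0,"z": 0,"roll": 0}]}}

```text
time_s: 9.05
ee_pos: [622.1, -64.1, 54.1]
tcp_rot: [1.0, 0.029, -0.0, -0.0]
wrist_force: [0.9, 0.5, -2.0]
gripper_width: 27.9
grip_force: 30.0
```

Request:
{"op": "play_rows", "data": {"commands": [{"jaw": 20,"x": 0,"y": 0,"z": 1,"roll": 0},{"jaw": 20,"x": 0,"y": 0,"z": 1,"roll": 0},{"jaw": 20,"x": 0,"y": 0,"z": 0,"roll": 0}]}}

```text
time_s: 9.3
ee_pos: [622.3, -64.2, 52.3]
tcp_rot: [1.0, 0.029, 0.0, 0.0]
wrist_force: [-0.5, -0.3, -2.4]
gripper_width: 27.8
grip_force: 30.0
```

Request:
{"op": "play_rows", "data": {"commands": [{"jaw": 20,"x": 0,"y": 0,"z": 1,"roll": 0},{"jaw": 20,"x": 0,"y": 0,"z": 0,"roll": 0}]}}

```text
time_s: 9.47
ee_pos: [622.2, -64.1, 51.1]
tcp_rot: [1.0, 0.029, -0.0, -0.0]
wrist_force: [-0.2, 1.2, -1.3]
gripper_width: 27.7
grip_force: 30.0
```

Request:
{"op": "play_rows", "data": {"commands": [{"jaw": 20,"x": 0,"y": 0,"z": 1,"roll": 0},{"jaw": 20,"x": 0,"y": 0,"z": 0,"roll": 0}]}}

```text
time_s: 9.63
ee_pos: [622.5, -64.2, 50.3]
tcp_rot: [1.0, 0.028, 0.0, 0.0]
wrist_force: [0.3, 0.0, -0.1]
gripper_width: 27.7
grip_force: 30.0
```

Request:
{"op": "play_rows", "data": {"commands": [{"jaw": 20,"x": 0,"y": 0,"z": 0.8,"roll": 0},{"jaw": 20,"x": 0,"y": 0,"z": 0,"roll": 0}]}}

```text
time_s: 9.8
ee_pos: [622.7, -64.2, 49.9]
tcp_rot: [1.0, 0.028, 0.001, 0.0]
wrist_force: [0.5, -0.3, 1.7]
gripper_width: 27.6
grip_force: 30.0
```

Request:
{"op": "play_rows", "data": {"commands": [{"jaw": 29,"x": 0,"y": 0,"z": 0,"roll": 0},{"jaw": 31,"x": 0,"y": 0,"z": 0,"roll": 0},{"jaw": 36,"x": 0,"y": 0,"z": 0,"roll": 0},{"jaw": 42,"x": 0,"y": 0,"z": 0,"roll": 0},{"jaw": 42,"x": 0,"y": 0,"z": 0,"roll": 0},{"jaw": 42,"x": 0,"y": 0,"z": -2,"roll": 0}]}}

```text
time_s: 10.3
ee_pos: [621.7, -64.1, 50.8]
tcp_rot: [1.0, 0.028, -0.0, -0.0]
wrist_force: [0.5, 0.1, 0.5]
gripper_width: 41.6
grip_force: 0.0
```

Request:
{"op": "play_rows", "data": {"commands": [{"jaw": 42,"x": -10,"y": 0,"z": -2,"roll": 0},{"jaw": 42,"x": -20,"y": 0,"z": -2,"roll": 0},{"jaw": 42,"x": -30,"y": 0,"z": -10,"roll": 0},{"jaw": 42,"x": -30,"y": 0,"z": -20,"roll": 0},{"jaw": 30,"x": 0,"y": 0,"z": -35,"roll": 0},{"jaw": 10,"x": 0,"y": 0,"z": -40,"roll": 0},{"jaw": 0,"x": 0,"y": 0,"z": -40,"roll": 0},{"jaw": 0,"x": 0,"y": 0,"z": -40,"roll": 0},{"jaw": 0,"x": 0,"y": 0,"z": -40,"roll": 0},{"jaw": 0,"x": 0,"y": 0,"z": 0,"roll": 0},{"jaw": 0,"x": 0,"y": 0,"z": 0,"roll": 0}]}}

```text
time_s: 11.22
ee_pos: [534.1, -69.7, 284.3]
tcp_rot: [1.0, 0.029, 0.003, 0.001]
wrist_force: [-0.4, -0.0, -0.6]
gripper_width: 1.6
grip_force: 0.0
```

Run:
```python
from h import *
from workcell import capture
delta([(toW((125,0,275)),.057),(toW((125,0,165)),.057)])
import pickle
for n in('scene','top'): pickle.dump(capture(n),open(n+'2.pkl','wb'))
s=load('scene2')['frame'];t=load('top2')['frame']
a=cv2.resize(t[155:300,305:395],(372,600),interpolation=cv2.INTER_CUBIC);b=cv2.resize(s[160:270,290:370],(428,600),interpolation=cv2.INTER_CUBIC)
cv2.imwrite('pics/placed.png',np.hstack([a,b]))
```

```text
t 11.22 at [534.1 -69.7 284.3] printer [-94.4   0.7 284.3] yaw 0.057 F [-0.4 -0.  -0.6] w 1.6
roll 0.0 x 219.4 y 0.7 z 9.3
roll 0.0 x 0.0 y 0.0 z 110.0
```

View pics/placed.png

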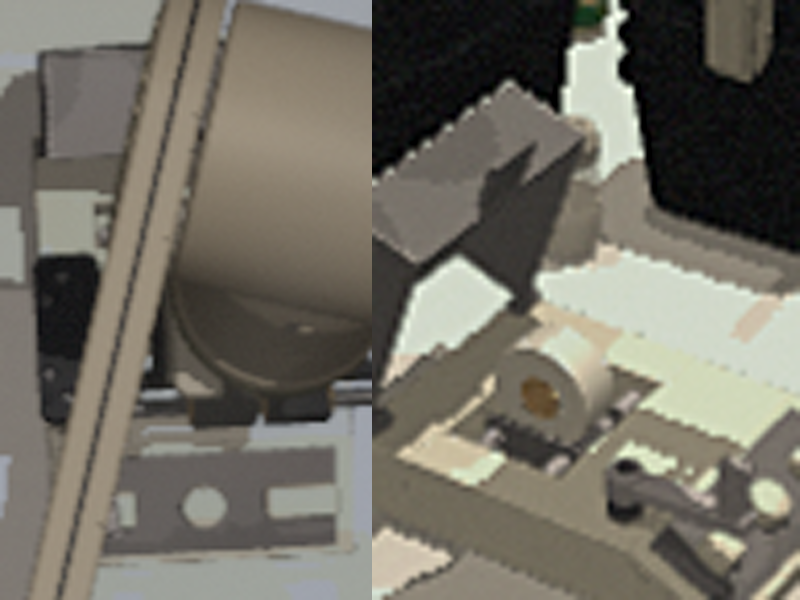

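The roll stands on the rollers between the guide plates, core at picture (540,397), and the lid is clear above it. Next I'll go over the lid and come down behind it with the fingers closed.

Request:
{"op": "play_rows", "data": {"commands": [{"jaw": 0,"x": 20,"y": 0.7,"z": 0,"roll": 0},{"jaw": 0,"x": 35,"y": 0,"z": 0,"roll": 0},{"jaw": 0,"x": 40,"y": 0,"z": 0,"roll": 0},{"jaw": 0,"x": 40,"y": 0,"z": 0,"roll": 0},{"jaw": 0,"x": 40,"y": 0,"z": 0,"roll": 0},{"jaw": 0,"x": 30,"y": 0,"z": 0,"roll": 0},{"jaw": 0,"x": 14,"y": 0,"z": 0,"roll": 0},{"jaw": 0,"x": 0,"y": 0,"z": 0,"roll": 0},{"jaw": 0,"x": 0,"y": 0,"z": 0,"roll": 0}]}}

```text
time_s: 12.07
ee_pos: [750.3, -57.2, 276.2]
tcp_rot: [1.0, 0.029, -0.003, -0.0]
wrist_force: [0.1, -0.4, -0.5]
gripper_width: 0.5
grip_force: 0.0
```

Run:
```python
from h import *
delta([(toW((121,0,165)),.057)])
def C(th): return np.array([85-111*np.cos(th)+55*np.sin(th)+7.5, 47+111*np.sin(th)+55*np.cos(th)])
th=np.arange(1.25,-.01,-.0625); P=np.array([C(t) for t in th]);
for t,p,d in zip(th,P,np.vstack([[0,0],np.diff(P,axis=0)])): print(t.round(3),p.round(1),'dx %.1f dz(tool) %.1f'%(d[0],-d[1]))
```

```text
t 12.07 at [750.3 -57.2 276.2] printer [122.3   0.8 276.2] yaw 0.0574 F [ 0.1 -0.4 -0.5] w 0.5
roll 0.02 x -1.3 y 0.8 z 111.2
1.25 [109.7 169.7] dx 0.0 dz(tool) -0.0
1.188 [102.  170.5] dx -7.7 dz(tool) -0.8
1.125 [ 94.3 170.9] dx -7.7 dz(tool) -0.4
1.062 [ 86.5 170.7] dx -7.7 dz(tool) 0.1
1.0 [ 78.8 170.1] dx -7.7 dz(tool) 0.6
0.938 [ 71.1 169. ] dx -7.7 dz(tool) 1.1
0.875 [ 63.6 167.5] dx -7.6 dz(tool) 1.6
0.812 [ 56.1 165.4] dx -7.5 dz(tool) 2.0
0.75 [ 48.8 162.9] dx -7.3 dz(tool) 2.5
0.688 [ 41.6 159.9] dx -7.2 dz(tool) 3.0
0.625 [ 34.7 156.5] dx -7.0 dz(tool) 3.4
0.562 [ 27.9 152.7] dx -6.7 dz(tool) 3.8
0.5 [ 21.5 148.5] dx -6.5 dz(tool) 4.2
0.438 [ 15.3 143.8] dx -6.2 dz(tool) 4.6
0.375 [  9.4 138.8] dx -5.9 dz(tool) 5.0
0.312 [  3.8 133.5] dx -5.6 dz(tool) 5.4
0.25 [ -1.4 127.8] dx -5.2 dz(tool) 5.7
0.188 [ -6.3 121.7] dx -4.9 dz(tool) 6.0
0.125 [-10.8 115.4] dx -4.5 dz(tool) 6.3
0.062 [-14.8 108.8] dx -4.1 dz(tool) 6.6
0.0 [-18.5 102. ] dx -3.7 dz(tool) 6.8
```

Request:
{"op": "play_rows", "data": {"commands": [{"jaw": 0,"x": 0,"y": 0,"z": 30,"roll": 0},{"jaw": 0,"x": 0,"y": 0,"z": 40,"roll": 0},{"jaw": 0,"x": 0,"y": 0,"z": 30,"roll": 0},{"jaw": 0,"x": 0,"y": 0,"z": 7,"roll": 0},{"jaw": 0,"x": -6,"y": 0,"z": 0,"roll": 0},{"jaw": 0,"x": -6,"y": 0,"z": 0,"roll": 0},{"jaw": 0,"x": -7.7,"y": 0,"z": -0.8,"roll": 0},{"jaw": 0,"x": -7.7,"y": 0,"z": -0.4,"roll": 0},{"jaw": 0,"x": -7.7,"y": 0,"z": 0.1,"roll": 0},{"jaw": 0,"x": 0,"y": 0,"z": 0,"roll": 0},{"jaw": 0,"x": 0,"y": 0,"z": 0,"roll": 0}]}}

```text
time_s: 12.98
ee_pos: [716.9, -59.8, 178.3]
tcp_rot: [1.0, 0.028, 0.002, 0.0]
wrist_force: [0.2, -0.5, 0.3]
gripper_width: 0.4
grip_force: 0.1
```

Run:
```python
from h import *
delta([(toW((78.8,0,170.1)),.057)])
```

```text
t 12.98 at [716.9 -59.8 178.3] printer [8.880e+01 1.000e-01 1.783e+02] yaw 0.0568 F [ 0.2 -0.5  0.3] w 0.4
roll -0.01 x -10.0 y 0.1 z 8.2
```

The tip is 8 mm higher than planned. I'll back off, go down, and take up the arc again.

Request:
{"op": "play_rows", "data": {"commands": [{"jaw": 0,"x": 14,"y": 0,"z": 0,"roll": 0},{"jaw": 0,"x": 0,"y": 0,"z": 8,"roll": 0},{"jaw": 0,"x": -8,"y": 0,"z": 0,"roll": 0},{"jaw": 0,"x": -8,"y": 0,"z": 0,"roll": 0},{"jaw": 0,"x": -8,"y": 0,"z": 0.3,"roll": 0},{"jaw": 0,"x": -7.7,"y": 0,"z": 1.1,"roll": 0},{"jaw": 0,"x": -7.6,"y": 0,"z": 1.6,"roll": 0},{"jaw": 0,"x": -7.5,"y": 0,"z": 2,"roll": 0}]}}

```text
time_s: 13.65
ee_pos: [683.3, -61.4, 161.8]
tcp_rot: [1.0, 0.029, 0.001, 0.0]
wrist_force: [0.9, -0.0, 0.8]
gripper_width: 0.1
grip_force: 0.4
```

Run:
```python
from h import *
delta([(toW((56.1,0,165.4)),.057)])
```

```text
t 13.65 at [683.3 -61.4 161.8] printer [ 55.1   0.4 161.8] yaw 0.0571 F [ 0.9 -0.   0.8] w 0.1
roll 0.01 x 1.0 y 0.4 z -3.6
```

Request:
{"op": "play_rows", "data": {"commands": [{"jaw": 0,"x": -8,"y": 0,"z": 0.5,"roll": 0},{"jaw": 0,"x": -7.2,"y": 0,"z": 2,"roll": 0},{"jaw": 0,"x": -7,"y": 0,"z": 3.4,"roll": 0},{"jaw": 0,"x": -6.7,"y": 0,"z": 3.8,"roll": 0},{"jaw": 0,"x": -6.5,"y": 0,"z": 4.2,"roll": 0},{"jaw": 0,"x": -6.2,"y": 0,"z": 4.6,"roll": 0},{"jaw": 0,"x": -5.9,"y": 0,"z": 5,"roll": 0},{"jaw": 0,"x": 0,"y": 0,"z": 0,"roll": 0}]}}

```text
time_s: 14.32
ee_pos: [634.1, -64.0, 136.4]
tcp_rot: [1.0, 0.028, -0.001, -0.0]
wrist_force: [-0.4, 0.5, -0.2]
gripper_width: 0.7
grip_force: 0.0
```

Run:
```python
from h import *
delta([(toW((9.4,0,138.8)),.057)])
```

```text
t 14.32 at [634.1 -64.  136.4] printer [  5.8   0.6 136.4] yaw 0.0569 F [-0.4  0.5 -0.2] w 0.7
roll -0.01 x 3.6 y 0.6 z -2.4
```

Request:
{"op": "play_rows", "data": {"commands": [{"jaw": 0,"x": -4,"y": 0,"z": 6,"roll": 0},{"jaw": 0,"x": -5,"y": 0,"z": 6,"roll": 0},{"jaw": 0,"x": -4.9,"y": 0,"z": 6,"roll": 0},{"jaw": 0,"x": -4.5,"y": 0,"z": 6.3,"roll": 0},{"jaw": 0,"x": 0,"y": 0,"z": 0,"roll": 0}]}}

```text
time_s: 14.73
ee_pos: [615.4, -64.9, 111.3]
tcp_rot: [1.0, 0.028, -0.002, -0.0]
wrist_force: [-0.3, 0.8, -0.3]
gripper_width: 0.0
grip_force: 0.0
```

Run:
```python
from h import *
delta([(toW((-18.5,0,102)),.057)])
```

```text
t 14.73 at [615.4 -64.9 111.3] printer [-12.8   0.8 111.3] yaw 0.0569 F [-0.3  0.8 -0.3] w 0.0
roll -0.01 x -5.7 y 0.8 z 9.3
```

Request:
{"op": "play_rows", "data": {"commands": [{"jaw": 0,"x": -3,"y": 0,"z": 4,"roll": 0},{"jaw": 0,"x": -2.5,"y": 0,"z": 3,"roll": 0},{"jaw": 0,"x": 0,"y": 0,"z": 1,"roll": 0},{"jaw": 0,"x": 0,"y": 0,"z": 0,"roll": 0}]}}

```text
time_s: 15.07
ee_pos: [611.7, -65.4, 105.3]
tcp_rot: [1.0, 0.028, -0.0, -0.0]
wrist_force: [0.1, 0.2, 0.9]
gripper_width: 0.3
grip_force: 0.0
```

Request:
{"op": "play_rows", "data": {"commands": [{"jaw": 0,"x": 0,"y": 0,"z": 1,"roll": 0},{"jaw": 0,"x": 0,"y": 0,"z": 0,"roll": 0}]}}

```text
time_s: 15.23
ee_pos: [612.1, -65.5, 104.7]
tcp_rot: [1.0, 0.029, 0.0, 0.0]
wrist_force: [-0.9, 0.3, 0.3]
gripper_width: 0.5
grip_force: 0.0
```

Request:
{"op": "play_rows", "data": {"commands": [{"jaw": 0,"x": 0,"y": 0,"z": 1,"roll": 0},{"jaw": 0,"x": 0,"y": 0,"z": 0,"roll": 0}]}}

```text
time_s: 15.4
ee_pos: [612.1, -65.4, 103.7]
tcp_rot: [1.0, 0.029, 0.0, 0.0]
wrist_force: [0.3, -0.1, 0.0]
gripper_width: 0.9
grip_force: 0.1
```

Request:
{"op": "play_rows", "data": {"commands": [{"jaw": 0,"x": 0,"y": 0,"z": 1,"roll": 0},{"jaw": 0,"x": 0,"y": 0,"z": 0,"roll": 0}]}}

```text
time_s: 15.57
ee_pos: [611.9, -65.4, 102.5]
tcp_rot: [1.0, 0.028, -0.0, -0.0]
wrist_force: [0.2, 1.0, 0.1]
gripper_width: 0.7
grip_force: 0.1
```

Request:
{"op": "play_rows", "data": {"commands": [{"jaw": 0,"x": 0,"y": 0,"z": 1,"roll": 0},{"jaw": 0,"x": 0,"y": 0,"z": 0,"roll": 0}]}}

```text
time_s: 15.73
ee_pos: [612.0, -65.4, 102.3]
tcp_rot: [1.0, 0.029, 0.0, 0.0]
wrist_force: [-1.9, -0.1, 5.1]
gripper_width: 0.3
grip_force: 2.5
```

Request:
{"op": "play_rows", "data": {"commands": [{"jaw": 0,"x": 0,"y": 0,"z": 1,"roll": 0},{"jaw": 0,"x": 0,"y": 0,"z": 0,"roll": 0}]}}

```text
time_s: 15.9
ee_pos: [612.0, -65.5, 102.2]
tcp_rot: [1.0, 0.029, 0.0, 0.0]
wrist_force: [-5.6, -0.0, 11.2]
gripper_width: 0.2
grip_force: 5.6
```

The lid bottoms at z = 102.2 with 11 N, so it is shut. I'll lift off, measure the latch angle and plan its sweep.

Request:
{"op": "play_rows", "data": {"commands": [{"jaw": 0,"x": 0,"y": 0,"z": -10,"roll": 0},{"jaw": 0,"x": 0,"y": 0,"z": -30,"roll": 0},{"jaw": 0,"x": -20,"y": -15,"z": -10,"roll": 0},{"jaw": 0,"x": -30,"y": -25,"z": 0,"roll": 0},{"jaw": 0,"x": -30,"y": -25,"z": 0,"roll": 0},{"jaw": 0,"x": -30,"y": -25,"z": 0,"roll": 0},{"jaw": 0,"x": -15,"y": -20,"z": 0,"roll": 0},{"jaw": 0,"x": 0,"y": 0,"z": 0,"roll": 0},{"jaw": 0,"x": 0,"y": 0,"z": 0,"roll": 0}]}}

```text
time_s: 16.65
ee_pos: [480.7, 38.0, 151.4]
tcp_rot: [1.0, 0.029, 0.001, 0.0]
wrist_force: [0.1, -0.4, 0.8]
gripper_width: 0.4
grip_force: 0.0
```

Run:
```python
from h import *
T=load('top0');S=load('scene0')
for f in(0,.1,.2,.3):
    Q=toW((-70-64*np.cos(f),60-64*np.sin(f),101)); print(f,((proj(T,Q)[0]-[304.6,154.6])*4).round(0),((proj(S,Q)[0]-[269.6,169.6])*4.6).round(0))
a=lambda f:np.array([-70-64*np.cos(f)-5*np.sin(f)-7.5, 60-64*np.sin(f)+5*np.cos(f)+17.5])
fs=np.linspace(0,np.pi/2,17);P=np.array([a(f) for f in fs])
for f,p,d in zip(fs,P,np.vstack([[0,0],np.diff(P,axis=0)])): print(f.round(2),p.round(1),'x %.1f y(tool) %.1f'%(d[0],-d[1]))
delta([(toW((*a(-.1),140)),.057),(toW((*a(-.1),78)),.057)])
```

```text
0 [ 98. 498.] [404. 350.]
0.1 [110. 497.] [409. 344.]
0.2 [121. 495.] [413. 338.]
0.3 [132. 491.] [416. 332.]
0.0 [-141.5   82.5] x 0.0 y(tool) -0.0
0.1 [-141.7   76.2] x -0.2 y(tool) 6.3
0.2 [-141.2   69.9] x 0.4 y(tool) 6.3
0.29 [-140.2   63.7] x 1.1 y(tool) 6.2
0.39 [-138.5   57.6] x 1.7 y(tool) 6.1
0.49 [-136.3   51.7] x 2.2 y(tool) 5.9
0.59 [-133.5   46.1] x 2.8 y(tool) 5.6
0.69 [-130.1   40.8] x 3.3 y(tool) 5.3
0.79 [-126.3   35.8] x 3.9 y(tool) 5.0
0.88 [-122.    31.2] x 4.3 y(tool) 4.6
0.98 [-117.2   27.1] x 4.8 y(tool) 4.1
1.08 [-112.1   23.4] x 5.1 y(tool) 3.6
1.18 [-106.6   20.3] x 5.5 y(tool) 3.1
1.28 [-100.9   17.7] x 5.7 y(tool) 2.6
1.37 [-94.9  15.7] x 6.0 y(tool) 2.0
1.47 [-88.7  14.3] x 6.1 y(tool) 1.4
1.57 [-82.5  13.5] x 6.2 y(tool) 0.8
t 16.65 at [480.7  38.  151.4] printer [-141.5  111.3  151.4] yaw 0.059 F [ 0.1 -0.4  0.8] w 0.4
roll 0.11 x 0.8 y 22.4 z 11.4
roll 0.0 x 0.0 y 0.0 z 62.0
```

Request:
{"op": "play_rows", "data": {"commands": [{"jaw": 0,"x": 0,"y": 5,"z": 20,"roll": 0},{"jaw": 0,"x": 0,"y": 5,"z": 25,"roll": 0},{"jaw": 0,"x": 0,"y": 5,"z": 20,"roll": 0},{"jaw": 0,"x": 0,"y": 0,"z": 8,"roll": 0},{"jaw": 0,"x": 0,"y": 0,"z": 0,"roll": 0},{"jaw": 0,"x": 0,"y": 0,"z": 0,"roll": 0}]}}

```text
time_s: 17.15
ee_pos: [482.1, 21.9, 78.0]
tcp_rot: [1.0, 0.028, -0.0, -0.0]
wrist_force: [-0.7, 0.1, -0.2]
gripper_width: 0.2
grip_force: 0.0
```

Run:
```python
from h import *
delta([(toW((-140.5,64,78)),.057)])
```

```text
t 17.15 at [482.1  21.9  78. ] printer [-141.    95.1   78. ] yaw 0.0562 F [-0.7  0.1 -0.2] w 0.2
roll -0.04 x 0.5 y 31.1 z -0.0
```

Request:
{"op": "play_rows", "data": {"commands": [{"jaw": 0,"x": 0,"y": 8,"z": 0,"roll": 0},{"jaw": 0,"x": 0,"y": 8,"z": 0,"roll": 0},{"jaw": 0,"x": 0,"y": 8,"z": 0,"roll": 0},{"jaw": 0,"x": 0.5,"y": 7,"z": 0,"roll": 0},{"jaw": 0,"x": 1.7,"y": 6.1,"z": 0,"roll": 0},{"jaw": 0,"x": 2.2,"y": 5.9,"z": 0,"roll": 0},{"jaw": 0,"x": 2.8,"y": 5.6,"z": 0,"roll": 0},{"jaw": 0,"x": 3.3,"y": 5.3,"z": 0,"roll": 0},{"jaw": 0,"x": 3.9,"y": 5,"z": 0,"roll": 0},{"jaw": 0,"x": 0,"y": 0,"z": 0,"roll": 0}]}}

```text
time_s: 17.98
ee_pos: [500.0, -36.7, 77.5]
tcp_rot: [1.0, 0.028, 0.0, 0.0]
wrist_force: [-0.2, 0.4, 0.1]
gripper_width: 0.7
grip_force: 0.0
```

Run:
```python
from h import *
delta([(toW((-126.3,35.8,78)),.057)])
```

```text
t 17.98 at [500.  -36.7  77.5] printer [-126.4   35.5   77.5] yaw 0.0564 F [-0.2  0.4  0.1] w 0.7
roll -0.03 x 0.1 y -0.3 z -0.5
```

Request:
{"op": "play_rows", "data": {"commands": [{"jaw": 0,"x": 4.3,"y": 4.6,"z": 0,"roll": 0},{"jaw": 0,"x": 4.8,"y": 4.1,"z": 0,"roll": 0},{"jaw": 0,"x": 5.1,"y": 3.6,"z": 0,"roll": 0},{"jaw": 0,"x": 5.5,"y": 3.1,"z": 0,"roll": 0},{"jaw": 0,"x": 5.7,"y": 2.6,"z": 0,"roll": 0},{"jaw": 0,"x": 6,"y": 2,"z": 0,"roll": 0},{"jaw": 0,"x": 5,"y": 1.4,"z": 0,"roll": 0},{"jaw": 0,"x": 4,"y": 0.8,"z": 0,"roll": 0},{"jaw": 0,"x": 0,"y": 0,"z": 0,"roll": 0}]}}

```text
time_s: 18.73
ee_pos: [542.1, -55.6, 77.7]
tcp_rot: [1.0, 0.028, 0.0, -0.0]
wrist_force: [0.3, 0.5, -0.7]
gripper_width: 0.6
grip_force: 0.0
```

Request:
{"op": "play_rows", "data": {"commands": [{"jaw": 0,"x": 1,"y": 0,"z": 0,"roll": 0},{"jaw": 0,"x": 1,"y": 0,"z": 0,"roll": 0},{"jaw": 0,"x": 0,"y": 0,"z": 0,"roll": 0}]}}

```text
time_s: 18.98
ee_pos: [543.2, -55.4, 77.8]
tcp_rot: [1.0, 0.029, 0.0, 0.0]
wrist_force: [0.5, -0.9, -0.1]
gripper_width: 0.6
grip_force: 0.1
```

Run:
```python
from h import *
delta([(toW((-82.5,13.5,78)),.057)])
```

```text
t 18.98 at [543.2 -55.4  77.8] printer [-84.5  14.4  77.8] yaw 0.0571 F [ 0.5 -0.9 -0.1] w 0.6
roll 0.01 x 2.0 y 0.9 z -0.2
```

Now step toward the stop, watching the force.

Request:
{"op": "play_rows", "data": {"commands": [{"jaw": 0,"x": 1,"y": 0,"z": 0,"roll": 0},{"jaw": 0,"x": 1,"y": 0,"z": 0,"roll": 0},{"jaw": 0,"x": 0,"y": 0,"z": 0,"roll": 0}]}}

```text
time_s: 19.23
ee_pos: [544.5, -55.4, 77.7]
tcp_rot: [1.0, 0.029, -0.001, 0.0]
wrist_force: [-5.4, -0.7, 3.3]
gripper_width: 0.7
grip_force: 2.5
```

Request:
{"op": "play_rows", "data": {"commands": [{"jaw": 0,"x": 1,"y": 0,"z": 0,"roll": 0},{"jaw": 0,"x": 0,"y": 0,"z": 0,"roll": 0}]}}

```text
time_s: 19.4
ee_pos: [544.7, -55.4, 77.7]
tcp_rot: [1.0, 0.028, -0.002, 0.0]
wrist_force: [-10.6, -1.8, 7.3]
gripper_width: 0.4
grip_force: 4.8
```

Request:
{"op": "play_rows", "data": {"commands": [{"jaw": 0,"x": 1,"y": 0,"z": 0,"roll": 0},{"jaw": 0,"x": 0,"y": 0,"z": 0,"roll": 0}]}}

```text
time_s: 19.57
ee_pos: [544.7, -55.4, 77.5]
tcp_rot: [1.0, 0.028, -0.003, 0.0]
wrist_force: [-14.5, -1.3, 9.5]
gripper_width: 0.5
grip_force: 7.2
```

The latch is at its stop with 14.5 N, where geometry expects it. I'll back away and hover over the bar key.

Request:
{"op": "play_rows", "data": {"commands": [{"jaw": 0,"x": -8,"y": 0,"z": 0,"roll": 0},{"jaw": 0,"x": -20,"y": 0,"z": 0,"roll": 0},{"jaw": 0,"x": -20,"y": 15,"z": 0,"roll": 0},{"jaw": 0,"x": -4,"y": 25,"z": 0,"roll": 0},{"jaw": 0,"x": 0,"y": 25,"z": 0,"roll": 0},{"jaw": 0,"x": 0,"y": 4,"z": 8,"roll": 0},{"jaw": 0,"x": 0,"y": 0,"z": 12,"roll": 0},{"jaw": 0,"x": 0,"y": 0,"z": 0,"roll": 0},{"jaw": 0,"x": 0,"y": 0,"z": 0,"roll": 0}]}}

```text
time_s: 20.32
ee_pos: [497.8, -125.7, 56.0]
tcp_rot: [1.0, 0.029, -0.001, -0.001]
wrist_force: [0.1, 0.2, -0.4]
gripper_width: 0.6
grip_force: 0.0
```

Run:
```python
from h import *
from workcell import capture
delta([(toW((-131.5,-55,42)),.057)])
s=capture('scene')['frame'];t=capture('top')['frame']
a=cv2.resize(t[155:300,305:395],(372,600),interpolation=cv2.INTER_CUBIC);b=cv2.resize(s[180:290,290:370],(428,600),interpolation=cv2.INTER_CUBIC)
cv2.imwrite('pics/latched.png',np.hstack([a,b]))
```

```text
t 20.32 at [ 497.8 -125.7   56. ] printer [-133.7  -53.2   56. ] yaw 0.0574 F [ 0.1  0.2 -0.4] w 0.6
roll 0.02 x 2.2 y 1.8 z 14.0
```

View pics/latched.png

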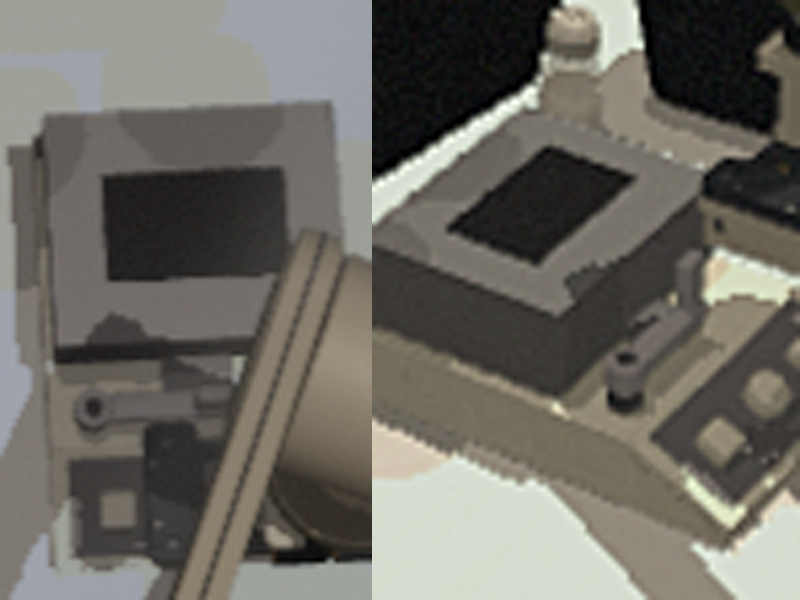

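The lid is shut flat and the latch arm lies straight across the tongue (top picture row ~405). No key has been pressed. Next I'll press the bar key along the panel normal.

Request:
{"op": "play_rows", "data": {"commands": [{"jaw": 0,"x": 2.2,"y": 1.8,"z": 5,"roll": 0},{"jaw": 0,"x": 0,"y": 0,"z": 6,"roll": 0},{"jaw": 0,"x": 0,"y": 0,"z": 3,"roll": 0},{"jaw": 0,"x": 0,"y": 0,"z": 0,"roll": 0},{"jaw": 0,"x": 0.8,"y": 0,"z": 1.8,"roll": 0},{"jaw": 0,"x": 0.8,"y": 0,"z": 1.8,"roll": 0},{"jaw": 0,"x": 0.8,"y": 0,"z": 1.8,"roll": 0},{"jaw": 0,"x": 0,"y": 0,"z": 0,"roll": 0}]}}

```text
time_s: 21.08
ee_pos: [503.7, -128.5, 38.0]
tcp_rot: [1.0, 0.028, -0.0, -0.0]
wrist_force: [-1.8, 1.9, 2.0]
gripper_width: 0.5
grip_force: 1.6
```

Run:
```python
from h import *
delta([(toW((-129,-55,34.6)),.057)])
```

```text
t 21.08 at [ 503.7 -128.5   38. ] printer [-128.   -56.3   38. ] yaw 0.057 F [-1.8  1.9  2. ] w 0.5
roll -0.0 x -1.0 y -1.3 z 3.4
```

Request:
{"op": "play_rows", "data": {"commands": [{"jaw": 0,"x": 0.4,"y": 0,"z": 1.2,"roll": 0},{"jaw": 0,"x": 0.4,"y": 0,"z": 1.2,"roll": 0},{"jaw": 0,"x": 0,"y": 0,"z": 0,"roll": 0}]}}

```text
time_s: 21.33
ee_pos: [504.7, -128.5, 35.9]
tcp_rot: [1.0, 0.029, 0.0, -0.0]
wrist_force: [-2.1, 1.9, 5.1]
gripper_width: 0.3
grip_force: 2.3
```

Request:
{"op": "play_rows", "data": {"commands": [{"jaw": 0,"x": 0.4,"y": 0,"z": 1,"roll": 0},{"jaw": 0,"x": 0,"y": 0,"z": 0,"roll": 0}]}}

```text
time_s: 21.5
ee_pos: [504.9, -128.5, 35.5]
tcp_rot: [1.0, 0.029, -0.0, -0.0]
wrist_force: [-5.4, 2.4, 11.2]
gripper_width: 0.4
grip_force: 5.8
```

Request:
{"op": "play_rows", "data": {"commands": [{"jaw": 0,"x": 0.4,"y": 0,"z": 1,"roll": 0},{"jaw": 0,"x": 0,"y": 0,"z": 0,"roll": 0}]}}

```text
time_s: 21.67
ee_pos: [505.1, -128.5, 35.1]
tcp_rot: [1.0, 0.029, -0.0, -0.0]
wrist_force: [-10.8, 3.3, 17.6]
gripper_width: 0.3
grip_force: 10.2
```

The bar key has bottomed, with force well above its 4.8 N spring. I'll let it up and move over the round key.

Request:
{"op": "play_rows", "data": {"commands": [{"jaw": 0,"x": 0,"y": 0,"z": 0,"roll": 0},{"jaw": 0,"x": -1.6,"y": 0,"z": -4,"roll": 0},{"jaw": 0,"x": -2,"y": 0,"z": -6,"roll": 0},{"jaw": 0,"x": 0,"y": 0,"z": -10,"roll": 0},{"jaw": 0,"x": 0,"y": 0,"z": -5,"roll": 0},{"jaw": 0,"x": 0,"y": -20,"z": 0,"roll": 0},{"jaw": 0,"x": 0,"y": -25,"z": 0,"roll": 0},{"jaw": 0,"x": 0,"y": -11,"z": 0,"roll": 0},{"jaw": 0,"x": 0,"y": 0,"z": 0,"roll": 0},{"jaw": 0,"x": 0,"y": 0,"z": 0,"roll": 0}]}}

```text
time_s: 22.5
ee_pos: [498.9, -72.7, 59.2]
tcp_rot: [1.0, 0.029, 0.0, 0.0]
wrist_force: [-0.1, -0.5, 0.3]
gripper_width: 0.2
grip_force: 0.0
```

Run:
```python
from h import *
delta([(toW((-131.5,0,42)),.057)])
```

```text
t 22.5 at [498.9 -72.7  59.2] printer [-129.6   -0.3   59.2] yaw 0.0587 F [-0.1 -0.5  0.3] w 0.2
roll 0.1 x -1.9 y -0.3 z 17.2
```

Request:
{"op": "play_rows", "data": {"commands": [{"jaw": 0,"x": -1.9,"y": -0.3,"z": 6,"roll": 0},{"jaw": 0,"x": 0,"y": 0,"z": 8,"roll": 0},{"jaw": 0,"x": 0,"y": 0,"z": 3.2,"roll": 0},{"jaw": 0,"x": 0,"y": 0,"z": 0,"roll": 0},{"jaw": 0,"x": 0.8,"y": 0,"z": 1.8,"roll": 0},{"jaw": 0,"x": 0.8,"y": 0,"z": 1.8,"roll": 0},{"jaw": 0,"x": 0.8,"y": 0,"z": 1.8,"roll": 0},{"jaw": 0,"x": 0.4,"y": 0,"z": 1,"roll": 0},{"jaw": 0,"x": 0,"y": 0,"z": 0,"roll": 0}]}}

```text
time_s: 23.25
ee_pos: [499.2, -72.7, 35.1]
tcp_rot: [1.0, 0.029, -0.0, 0.0]
wrist_force: [-4.5, -2.6, 3.6]
gripper_width: 0.8
grip_force: 2.2
```

Request:
{"op": "play_rows", "data": {"commands": [{"jaw": 0,"x": 0.4,"y": 0,"z": 1,"roll": 0},{"jaw": 0,"x": 0,"y": 0,"z": 0,"roll": 0}]}}

```text
time_s: 23.42
ee_pos: [499.5, -72.7, 34.5]
tcp_rot: [1.0, 0.029, -0.001, 0.0]
wrist_force: [-6.4, -2.8, 7.4]
gripper_width: 0.7
grip_force: 4.8
```

Request:
{"op": "play_rows", "data": {"commands": [{"jaw": 0,"x": 0.4,"y": 0,"z": 1,"roll": 0},{"jaw": 0,"x": 0,"y": 0,"z": 0,"roll": 0}]}}

```text
time_s: 23.58
ee_pos: [499.7, -72.7, 34.1]
tcp_rot: [1.0, 0.029, -0.001, 0.0]
wrist_force: [-12.3, -1.2, 13.8]
gripper_width: 0.8
grip_force: 9.2
```

The round key has bottomed too, at about 18 N along the normal. I'll let it up and retreat.

Request:
{"op": "play_rows", "data": {"commands": [{"jaw": 0,"x": 0,"y": 0,"z": 0,"roll": 0},{"jaw": 0,"x": -1.6,"y": 0,"z": -4,"roll": 0},{"jaw": 0,"x": -2,"y": 0,"z": -6,"roll": 0},{"jaw": 0,"x": 0,"y": 0,"z": -15,"roll": 0},{"jaw": 0,"x": -10,"y": 0,"z": -30,"roll": 0},{"jaw": 0,"x": -20,"y": 0,"z": -35,"roll": 0},{"jaw": 0,"x": -20,"y": 0,"z": -35,"roll": 0},{"jaw": 0,"x": 0,"y": 30,"z": -20,"roll": 0},{"jaw": 0,"x": 0,"y": 40,"z": 0,"roll": 0},{"jaw": 0,"x": 0,"y": 40,"z": 0,"roll": 0},{"jaw": 0,"x": 0,"y": 0,"z": 0,"roll": 0},{"jaw": 0,"x": 0,"y": 0,"z": 0,"roll": 0}]}}

```text
time_s: 24.58
ee_pos: [453.3, -187.0, 178.8]
tcp_rot: [1.0, 0.027, 0.001, 0.0]
wrist_force: [0.3, 1.0, -0.2]
gripper_width: 0.7
grip_force: 0.0
```

Run:
```python
from h import *
from workcell import capture
delta([])
T=load('top0')['frame'];t=capture('top')['frame']
for n,(x,y) in dict(cup=(172,267),jar=(202,180),shaker=(430,165)).items():
    print(n,np.abs(T[y-22:y+22,x-22:x+22].astype(int)-t[y-22:y+22,x-22:x+22]).mean())
```

```text
t 24.58 at [ 453.3 -187.   178.8] printer [-181.7 -111.8  178.8] yaw 0.0537 F [ 0.3  1.  -0.2] w 0.7
cup 8.772727272727273
jar 5.43595041322314
shaker 7.829028925619835
```

Run:
```python
from h import *
from workcell import capture,finish_job
T=load('top0')['frame'];t=capture('top')['frame']; ok=True
for n,(x,y) in dict(cup=(172,267),jar=(202,180),shaker=(430,165)).items():
    r=cv2.matchTemplate(t[y-28:y+28,x-28:x+28],T[y-18:y+18,x-18:x+18],cv2.TM_CCOEFF_NORMED); _,v,_,l=cv2.minMaxLoc(r); print(n,v,l); ok&=max(abs(l[0]-10),abs(l[1]-10))<=1
if ok: print(finish_job())
```

```text
cup 0.9980264902114868 (10, 10)
jar 0.9905776977539062 (10, 10)
shaker 0.9960155487060547 (10, 10)
the job is handed in; nothing more can be done
None
```

The job is handed in at about 25 s: the roll is on the printer's rollers, the lid shut and latched, and the bar key then the round key pressed fully and released; the cup, jar and shaker have not moved, and the judge returned no verdict.

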